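# Close a sample tub on the cap torque gauge

### The job

Screw the lid of the tub that is clamped on the torque gauge down clockwise until it is snug: the lid is fully down and, as you go on twisting, the gauge's pointer goes past the first, low mark and stays there for a moment. Never twist so hard that the pointer reaches the second, taller mark. Then let go, leaving the lid tight and everything else on the bench where it is.

Things in the scene. Friction and masses are not known exactly. Their poses are not given: they have to be found in the camera images.
- gauge: cap torque gauge: heavy grey box 190 x 170 x 45 mm fixed to the bench, with a spring-loaded aluminium turntable (132 mm across, top 59 mm above the bench) that clamps the tub by four small jaws. Origin: centre of its underside, on the vertical axis shared by turntable, tub and lid. z up, +x towards the side with pointer and marks
- plate (a joint): turn of turntable and tub in rad = torque on the tub: 0 at rest, growing clockwise seen from above. Spring 1.8 N m/rad: 0.25 (first mark, a low bar) is snug, 0.55 (second mark, a taller bar further clockwise) is overtightened. Springs back when the lid is let go. A lid just running down its thread drags 0.08 N m (0.045 rad)
- pointer_tip (a point): tip of the black pointer on the turntable, 88 mm from the axis, 51 mm above the bench; at rest it points along the gauge's +x, and swings clockwise (seen from above) past the two marks
- tub_foot (a point): white tub held on the turntable, turning only with it: 80 mm across, shoulder from 125 to 133 mm above the bench, then a threaded neck 50 mm across. This point: centre of its underside, 59 mm above the bench
- tub_rim (a point): centre of the tub's rim, on the axis, 165 mm above the bench, hidden inside the lid; it turns with the tub
- lid_top (a point): centre of the top of the tub's lid: round ribbed white cap 57 mm across, 26 high, already started on the thread. Clockwise from above screws it down, 5 mm per turn. Fully down, its top is 168 mm above the bench; it starts 1.7 to 2.9 mm higher (0.35 to 0.57 turn to go, varying), meets the rim abruptly, then tub and turntable turn with it. The thread holds it where it is let go
- spare_lid: bystander: white spare lid lying on the bench, 68 mm across, 22 high; origin under its centre
- brush: bystander: small wooden-handled hand brush, 170 mm long, lying; origin under its middle
- marker: bystander: yellow folded tent marker, about 72 x 70 x 55 mm
- spare_tub: bystander: closed white tub, 84 mm across, 100 high, standing on the bench; origin under its centre
- tube_a: bystander: cardboard tube, 52 mm across, 110 high, standing; origin under its centre
- can: bystander: open steel can, about 64 mm across, 120 high, standing; origin under its centre
- tube_b: bystander: cardboard tube, 52 mm across, 90 high, standing; origin under its centre

How it is judged:
By the outcome, as a careful person would: the job done as asked, in the order asked, and still so for the second after the job is handed in, with the robot touching nothing.
It also fails if it takes over 64 s, if anything falls off the work surface, if the arm or the gripper's body presses on something with over 40 N, if the wrist force passes 120 N, or if a joint passes its speed limit or range.

### The arm

A 6-joint arm with a two-finger parallel gripper is mounted at the origin on the work surface. World frame = base frame: x ahead of the robot, y to its left, z up, the work surface at z = 0. Lengths are in m, angles in rad, forces in N, time in s.
With the tool pointing down it reaches from about 0.225 to 0.875 m from the base axis. Payload 3.4 kg.
Tool frame: the origin (TCP) lies at the very end of the fingers, on their centre line; the grasp point (between the pads) lies 19 mm behind it (manip.grasp_offset is the distance from the TCP to the grasp point, in m); x points along the fingers, y is the direction in which the jaws open and shut, and the axes are right-handed (so a half turn about x gives the same grasp; the last joint's range is limited). The gripper opens to 85 mm and grips with 20 to 120 N. Pads are 22 mm wide; open, the fingers measure 114 mm over their backs; the gripper's body (76 mm by 85 mm) begins 54 mm behind the grasp point. The pads swing forward as they close: fully open they stand 13 mm farther back than shut.
Start: joints at [-1.343, 0.276, 1.505, -0, 1.361, -0.121], TCP at [0.197, -0.54, 0.231] pointing down, gripper open.
Joint ranges: [-2.89, 2.89], [-0.75, 2.08], [0.22, 2.7], [-1.18, 4.32], [0.11, 2.71], [-2.7, 2.7]. Speed limits (rad/s): [2.57, 2.57, 3.14, 3.14, 3.14, 3.14].

### API

Orientations are given as a unit quaternion [w, x, y, z].
In Python, from rig import manip gives the robot as it stands.
- The arm moves only by the tool step_arm, never from a script. Its argument "increments" is a list of rows, each an object with "grip": the opening, from 0 (shut) to 1 (fully open); "delta_pos": the shift along the world's x, y, z in m, a list of three; "twist": the turn about the world's z in degrees. A call has 1 to 10 rows; each row shifts and turns the commanded pose from where the row before left it; what a row does not reach is not made up. A row lasts 1/12 s, in which the tool goes at most 41.7 mm and 7.16 degrees, less where a joint would pass 70% of its speed; a pose out of reach is approached as far as the arm can. A call with a gripper value outside its range is refused whole. The fingers move at their own pace and stop on an object; "force" is the grip in N (left out, the last holds). Time passes only in rows, so rows that do not move let the fingers close. It gives the time, the measured TCP pose, the force and the opening at its end, in the units of the state.
- manip.get_state(): the state, without advancing time (a new reading comes with each control period).
- manip.get_image(name): name is "scene" or "top" or "wrist"; returns a dict with "img" (480x640x3 uint8, red, green, blue), "fx", "fy", "cx", "cy" (pixels), "rvec" (rotation vector, rad) and "tvec" (3), from world to camera coordinates, as OpenCV has them; the wrist camera has in their place "mount" (4x4, takes a point from camera to tool coordinates, whose origin is the TCP and whose axes are the tool frame's). Camera axes: x right, y down, z forward; pixel columns grow to the right and rows downward; lengths in m; the calibration is good to about 2 mm. A picture is of the moment at which its call begins: read the wrist's pose just before it. There is no depth.
- manip.sign_off(): hands the job in, once; it reports no verdict.
The state is a dict: "clock": time; "qpos": joint angles; "qd": joint speeds; "effort": joint torques, N m; "position": TCP position; "ee_rot": TCP orientation; "contact_force": force on the tool from outside, world axes, zero at the start; "moment": the same for the moment, N m; "width": finger opening in m.
Only numpy, scipy, OpenCV 4.12 (cv2) and the standard library are available. Lean on these libraries where they do the work, as an engineer would, in place of code of your own. Each camera call takes 0.05 s, during which the arm holds its last target. There are 200 camera calls.

## Working session

There is one attempt and no reset: what is moved stays moved. The work goes in short steps, Python scripts to look and compute and a tool call to move; the robot and the scene stay as the last step left them, time stands still between calls to the robot, and variables do not carry over. Pictures are saved under pics/ and viewed, about 8 in all and at most 12, crops included, and the job is handed in when it is done.

Besides the shell and the picture viewer there is one more tool, called after "Call:" as name([rows], argument=value, ...), one row to a line, values as JSON. step_arm: Moves the arm, as the interface text tells. Its arguments: {"type":"object","properties":{"increments":{"type":"array"},"force":{"type":"number"}},"required":["increments"]}

```bash
mkdir -p pics; ls; cat > h.py <<'E'
import numpy as np, cv2
from rig import manip
def cam(name):
    s=manip.get_state(); d=manip.get_image(name)
    if 'mount' in d:
        w,x,y,z=s['ee_rot']; from scipy.spatial.transform import Rotation as R
        T=np.eye(4);T[:3,:3]=R.from_quat([x,y,z,w]).as_matrix();T[:3,3]=s['position']
        M=T@np.array(d['mount']); Rc=M[:3,:3].T; t=-Rc@M[:3,3]
    else:
        Rc=cv2.Rodrigues(np.array(d['rvec'],float))[0]; t=np.array(d['tvec'],float).ravel()
    K=np.array([[d['fx'],0,d['cx']],[0,d['fy'],d['cy']],[0,0,1]])
    return d['img'],K,Rc,t
def ray(K,Rc,t,uv,z):
    o=-Rc.T@t; v=Rc.T@np.linalg.inv(K)@np.array([uv[0],uv[1],1.]); return o+v*(z-o[2])/v[2]
def proj(K,Rc,t,p):
    q=K@(Rc@np.array(p)+t); return q[:2]/q[2]
def save(n,img): cv2.imwrite('pics/'+n,cv2.cvtColor(img,cv2.COLOR_RGB2BGR))
E
python3 - <<'E'
from h import *
for n in('top','scene'):
    i,K,R,t=cam(n); save(n+'0.png',i); print(n,K[0,0],-R.T@t,R.T[:,2])
s=manip.get_state(); print(s)
E
```

```text
pics
top 481.12899851243697 [ 0.287836   -0.00147205  1.46835025] [ 0.21229844 -0.00725227 -0.97717797]
scene 496.4742722801933 [ 1.17566764 -0.31804304  1.23487761] [-0.47168707  0.24568162 -0.84684818]
{'clock': 0.1, 'qpos': array([-1.34299619e+00,  2.76537629e-01,  1.50600863e+00, -1.04340712e-05,
        1.36071039e+00, -1.20962012e-01]), 'qd': array([-0.00111979, -0.00187993, -0.0028494 ,  0.00052277,  0.00163824,
       -0.00082431]), 'effort': array([ 1.01303693e-03, -4.17698479e+01, -2.46403706e+01, -6.64353274e-05,
        5.79381813e-03,  1.48137809e-05]), 'position': array([ 0.19640136, -0.53991251,  0.23052203]), 'ee_rot': array([-0.1220955 , -0.69634749, -0.12327006,  0.69641752]), 'contact_force': array([ 0.12824479, -0.04691093,  0.3314084 ]), 'moment': array([0.00751817, 0.01988343, 0.03058992]), 'width': 0.08553166296123216}
```

View pics/top0.png

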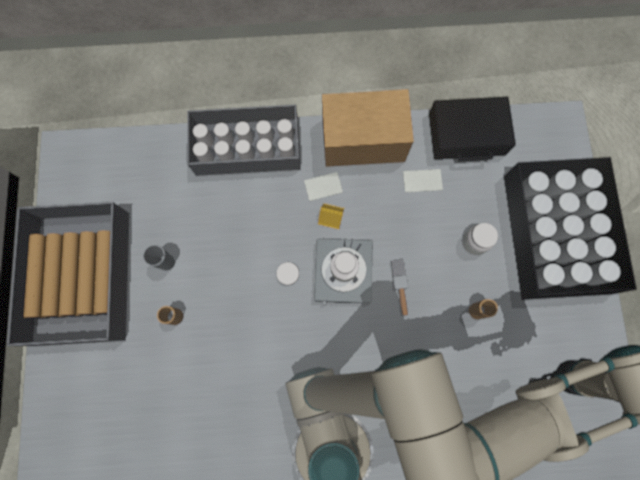

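View pics/scene0.png

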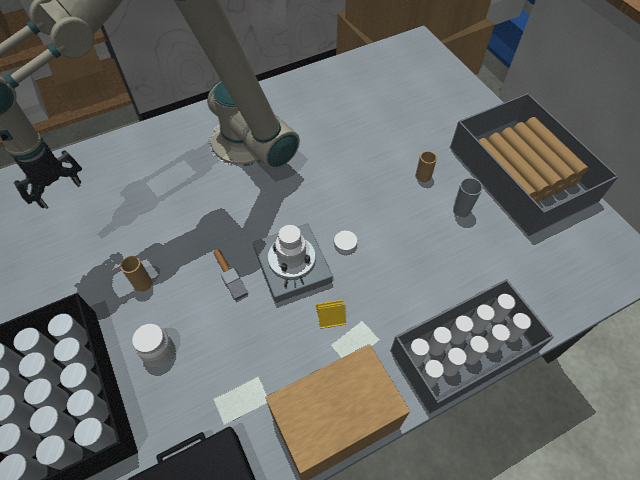

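The lid's top shows at about (345,257) in the top view and (290,233) in the scene view. The pointer and marks face +x, up in the top view. The brush lies to the right of the gauge and the spare lid to the left.

```bash
python3 - <<'E'
from h import *
A=[];b=[]
for n,uv in(('top',(344.5,256.5)),('scene',(289.5,233))):
    i,K,R,t=cam(n); print(n,ray(K,R,t,uv,.17))
    x,y=int(uv[0]),int(uv[1]); c=i[y-60:y+60,x-60:x+60]; save('c_'+n+'.png',cv2.resize(c,(400,400),interpolation=2))
a=cv2.imread('pics/c_top.png');b=cv2.imread('pics/c_scene.png');cv2.imwrite('pics/c0.png',np.hstack([a,b]))
s=manip.get_state();print(s['position'],s['ee_rot'])
d=manip.get_image('wrist');print(np.round(d['mount'],3),d['fx'],d['cx'],d['cy'])
E
```

```text
top [ 0.53693207 -0.06378507  0.17      ]
scene [ 0.52121233 -0.06454718  0.17      ]
[ 0.19645618 -0.54006185  0.23077259] [-0.12230104 -0.69635815 -0.12309414  0.69640191]
[[-0.    -0.277  0.961 -0.143]
 [ 1.    -0.     0.    -0.   ]
 [ 0.     0.961  0.277 -0.07 ]
 [ 0.     0.     0.     1.   ]] 373.31780000934384 317.98076981793133 237.64024690217545
```

View pics/c0.png

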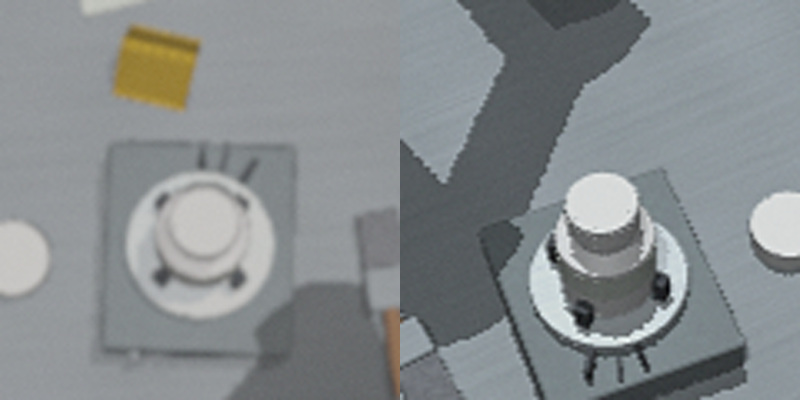

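Corrected from the crop, the lid's centre is near (345.2,263.2) in the top view. The two views agree on about (0.52,-0.0645). The pointer is at rest, with the two marks on its clockwise side. I'll move above the lid while winding the wrist counter-clockwise, so the whole tightening can be one stroke.

Call:
step_arm([
  {"grip": 1,"delta_pos": [0.016,0.0235,0.006],"twist": 7},
  {"grip": 1,"delta_pos": [0.016,0.0235,0.006],"twist": 7},
  {"grip": 1,"delta_pos": [0.016,0.0235,0.006],"twist": 7},
  {"grip": 1,"delta_pos": [0.016,0.0235,0.006],"twist": 7},
  {"grip": 1,"delta_pos": [0.016,0.0235,0.006],"twist": 7},
  {"grip": 1,"delta_pos": [0.016,0.0235,0.006],"twist": 7},
  {"grip": 1,"delta_pos": [0.016,0.0235,0.006],"twist": 7},
  {"grip": 1,"delta_pos": [0.016,0.0235,0.006],"twist": 7},
  {"grip": 1,"delta_pos": [0.016,0.0235,0.006],"twist": 7},
  {"grip": 1,"delta_pos": [0.016,0.0235,0.006],"twist": 7},
])

```text
clock: 1.08
position: [0.357, -0.3041, 0.2916]
ee_rot: [0.501, 0.499, 0.501, -0.499]
contact_force: [-0.1, 0.6, -0.4]
width: 0.0855
```

```bash
python3 -c "
from h import *
s=manip.get_state();print(s['clock'],s['qpos'],s['position'],s['ee_rot'])"
```

```text
1.0833 [-8.54141677e-01  8.31409419e-02  1.60234413e+00  1.19003408e-04
  1.45590943e+00 -8.59711860e-01] [ 0.3570067  -0.30408427  0.29163206] [ 0.50146007  0.49864561  0.50131434 -0.49857225]
```

Call:
step_arm([
  {"grip": 1,"delta_pos": [0.0163,0.024,0.001],"twist": 7},
  {"grip": 1,"delta_pos": [0.0163,0.024,0.001],"twist": 7},
  {"grip": 1,"delta_pos": [0.0163,0.024,0.001],"twist": 7},
  {"grip": 1,"delta_pos": [0.0163,0.024,0.001],"twist": 7},
  {"grip": 1,"delta_pos": [0.0163,0.024,0.001],"twist": 7},
  {"grip": 1,"delta_pos": [0.0163,0.024,0.001],"twist": 7},
  {"grip": 1,"delta_pos": [0.0163,0.024,0.001],"twist": 7},
  {"grip": 1,"delta_pos": [0.0163,0.024,0.001],"twist": 7},
  {"grip": 1,"delta_pos": [0.0163,0.024,0.001],"twist": 7},
  {"grip": 1,"delta_pos": [0.0163,0.024,0.001],"twist": 7},
])

```text
clock: 1.92
position: [0.52, -0.064, 0.3014]
ee_rot: [0.697, 0.121, 0.697, -0.121]
contact_force: [0.2, -0.5, -0.2]
width: 0.085
```

Call:
step_arm([
  {"grip": 1,"delta_pos": [0,0,0],"twist": 7},
  {"grip": 1,"delta_pos": [0,0,0],"twist": 7},
  {"grip": 1,"delta_pos": [0,0,0],"twist": 7},
  {"grip": 1,"delta_pos": [0,0,0],"twist": 7},
  {"grip": 1,"delta_pos": [0,0,0],"twist": 7},
  {"grip": 1,"delta_pos": [0,0,0],"twist": 7},
  {"grip": 1,"delta_pos": [0,0,0],"twist": 7},
  {"grip": 1,"delta_pos": [0,0,0],"twist": 7},
  {"grip": 1,"delta_pos": [0,0,0],"twist": 7},
  {"grip": 1,"delta_pos": [0,0,0],"twist": 0},
])

```text
clock: 2.75
position: [0.5194, -0.0654, 0.3012]
ee_rot: [0.658, -0.26, 0.658, 0.26]
contact_force: [-0.3, 0.4, -0.3]
width: 0.0852
```

```bash
python3 - <<'E'
from h import *
i,K,R,t=cam('wrist'); save('w1.png',i)
s=manip.get_state();print(s['clock'],s['qpos'],s['position'],s['ee_rot'],s['moment'])
print(proj(K,R,t,[.52,-.0645,.1703]),-R.T@t)
np.savez('w1.npz',K=K,R=R,t=t)
E
```

```text
2.8 [-2.58185997e-01  1.65454204e-01  1.48131356e+00  7.15758964e-05
  1.49514094e+00 -2.57676743e+00] [ 0.51942505 -0.06536377  0.30121403] [ 0.65818012 -0.2581768   0.6583306   0.25834955] [-0.00994315 -0.00712474  0.05940918]
[317.95229177 228.15311476] [ 0.46718981 -0.11378678  0.4443984 ]
```

View pics/w1.png

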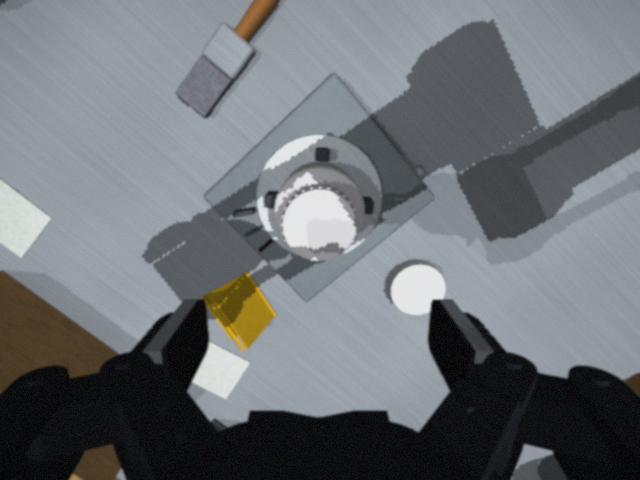

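The wrist view shows the lid at about (319,224), near the predicted (318,228). I'll refine it with a mask.

```bash
python3 - <<'E'
from h import *
i=cv2.cvtColor(cv2.imread('pics/w1.png'),4); z=np.load('w1.npz');K,R,t=z['K'],z['R'],z['t']
g=i.min(2)
m=(g>205).astype('uint8'); n,l,st,c=cv2.connectedComponentsWithStats(m)
for k in range(1,n):
    if st[k,4]>400: print(st[k],c[k])
for y in(200,210,220,230,240,250): print(y,g[y,270:370:4])
for uv in((319,223),(319,225)): print(ray(K,R,t,uv,.1703))
for p in([.52,-.0645+.0285,.1703],[.52,-.0645-.0285,.1703]): print(proj(K,R,t,p))
E
```

```text
[265 136  58  32 588] [290.94047619 149.93877551]
[   0  185   50   71 1902] [ 19.48370137 221.66140904]
[ 283  190   72   58 3166] [317.05464308 220.44377764]
[ 392  265   53   50 1967] [417.10574479 288.8683274 ]
[ 194  344   54   54 1627] [219.92009834 371.03749232]
200 [ 68  90 219 202 141 154 220 231 230 230 231 230 231 230 230 230 229 193
 142 106 105 106 108  90  23]
210 [131 170 167 137 200 229 230 231 229 231 230 231 229 230 230 231 230 232
 229 169 144 116 105 104  38]
220 [134 130 140 160 230 231 231 230 230 230 227 218 218 221 221 222 217 220
 224 225 220 120 103 101  99]
230 [189 142 129 155 229 230 229 228 231 222 216 217 216 216 216 214 218 217
 217 216 218 205 101 103 122]
240 [ 21 114 136 129 200 230 230 232 229 228 213 216 215 215 215 214 216 215
 216 216 212 144 148 182 132]
250 [ 75  77  77  80  91 119 138 145 144 145 124 134 117 117 109 110 108 111
 111 192 184 133 129 130 130]
[ 0.51651726 -0.06667264  0.1703    ]
[ 0.51765534 -0.0656066   0.1703    ]
[344.85929751 252.49641574]
[289.9931857  202.85795776]
```

The gripper's midline (column 319) already coincides with the lid's. A gripper shadow hides the lid's front edge; its edges put it at about (0.5185,-0.065), within 1 mm of the TCP. Going down now.

Call:
step_arm([
  {"grip": 1,"delta_pos": [0,0,-0.022],"twist": 0},
  {"grip": 1,"delta_pos": [0,0,-0.022],"twist": 0},
  {"grip": 1,"delta_pos": [0,0,-0.022],"twist": 0},
  {"grip": 1,"delta_pos": [0,0,-0.022],"twist": 0},
  {"grip": 1,"delta_pos": [0,0,-0.022],"twist": 0},
  {"grip": 1,"delta_pos": [0,0,-0.018],"twist": 0},
  {"grip": 1,"delta_pos": [0,0,-0.014],"twist": 0},
  {"grip": 1,"delta_pos": [0,0,-0.012],"twist": 0},
  {"grip": 1,"delta_pos": [0,0,-0.009],"twist": 0},
  {"grip": 1,"delta_pos": [0,0,0],"twist": 0},
])

```text
clock: 3.63
position: [0.5182, -0.0651, 0.1365]
ee_rot: [0.657, -0.258, 0.659, 0.259]
contact_force: [-0.2, 0.3, -0.1]
width: 0.0854
```

```bash
python3 - <<'E'
from h import *
i,K,R,t=cam('wrist'); j,*_=cam('scene'); c=cv2.resize(j[170:310,220:360],(480,480),interpolation=2)
save('w2.png',cv2.resize(np.hstack([i,c]),(800,343)))
s=manip.get_state();print(s['clock'],s['qpos'],s['position'],s['contact_force'],s['moment'])
E
```

```text
3.7333 [-2.58223390e-01  2.70713768e-01  1.75883732e+00  8.86918174e-05
  1.11214076e+00 -2.57810500e+00] [ 0.51968752 -0.06545009  0.13843504] [0.80265925 0.00430352 0.66121877] [ 0.06060237 -0.01866865  0.01826896]
```

View pics/w2.png

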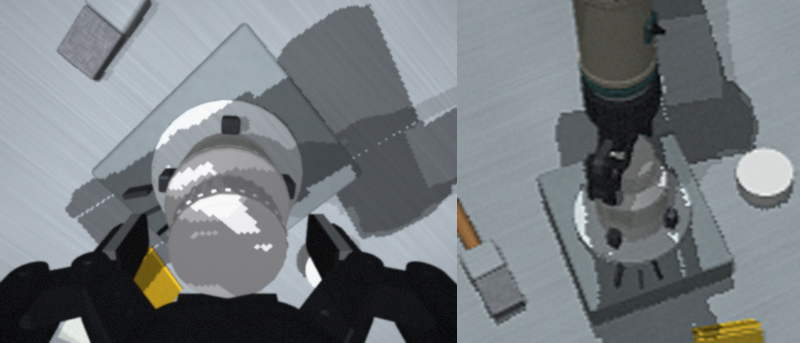

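The lid sits midway between the pads, and the pointer and marks are visible in the scene view. Closing with 70 N.

Call:
step_arm([
  {"grip": 0.6,"delta_pos": [0,0,0],"twist": 0},
  {"grip": 0.6,"delta_pos": [0,0,0],"twist": 0},
  {"grip": 0.5,"delta_pos": [0,0,0],"twist": 0},
  {"grip": 0.5,"delta_pos": [0,0,0],"twist": 0},
  {"grip": 0.5,"delta_pos": [0,0,0],"twist": 0},
  {"grip": 0.5,"delta_pos": [0,0,0],"twist": 0},
], force=70)

```text
clock: 4.23
position: [0.5191, -0.0645, 0.1398]
ee_rot: [0.658, -0.258, 0.658, 0.259]
contact_force: [-3.4, 1.9, 7.3]
width: 0.0554
```

```bash
cat >> h.py <<'E'
def st():
    s=manip.get_state(); print(s['clock'],'q',np.round(s['qpos'][[0,5]],3),'p',np.round(s['position'],4),'F',np.round(s['contact_force'],1),'M',np.round(s['moment'],2),'w',round(s['width'],4))
E
python3 -c "
from h import *
st()"
```

```text
4.2333 q [-0.258 -2.579] p [ 0.5191 -0.0645  0.1398] F [-3.4  1.9  7.3] M [ 0.46  0.49 -0.01] w 0.0554
```

Call:
step_arm([
  {"grip": 0.5,"delta_pos": [0,0,-0.0001],"twist": -6},
  {"grip": 0.5,"delta_pos": [0,0,-0.0001],"twist": -6},
  {"grip": 0.5,"delta_pos": [0,0,-0.0001],"twist": -6},
  {"grip": 0.5,"delta_pos": [0,0,-0.0001],"twist": -6},
  {"grip": 0.5,"delta_pos": [0,0,-0.0001],"twist": -6},
  {"grip": 0.5,"delta_pos": [0,0,-0.0001],"twist": -6},
  {"grip": 0.5,"delta_pos": [0,0,-0.0001],"twist": -6},
  {"grip": 0.5,"delta_pos": [0,0,-0.0001],"twist": -6},
  {"grip": 0.5,"delta_pos": [0,0,0],"twist": 0},
  {"grip": 0.5,"delta_pos": [0,0,0],"twist": 0},
])

```text
clock: 5.07
position: [0.5193, -0.0652, 0.1392]
ee_rot: [0.707, 0.031, 0.706, -0.031]
contact_force: [-1.9, 1.5, 5.9]
width: 0.0555
```

```bash
python3 -c "
from h import *
st()
i,K,R,t=cam('scene'); save('s3.png',cv2.resize(i[225:305,250:350],(800,640),interpolation=2)[:600])"
```

```text
5.0667 q [-0.258 -1.741] p [ 0.5193 -0.0652  0.1392] F [-1.9  1.5  5.9] M [0.17 0.4  0.11] w 0.0555
```

View pics/s3.png

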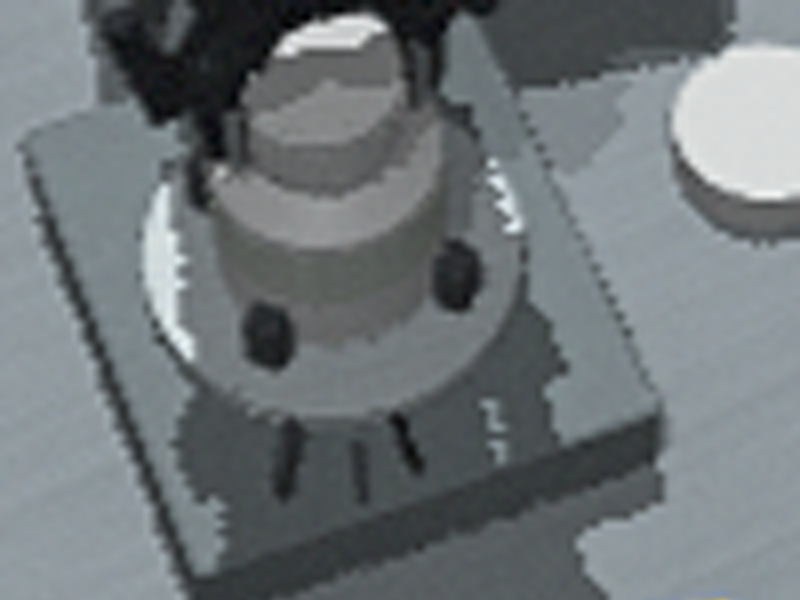

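The pointer is at (405,440), the low mark at (360,470) and the tall mark at (288,460). Mz of about 0.11 N m is running drag only, so I'll keep turning.

Call:
step_arm([
  {"grip": 0.5,"delta_pos": [0,0,-0.0001],"twist": -6},
  {"grip": 0.5,"delta_pos": [0,0,-0.0001],"twist": -6},
  {"grip": 0.5,"delta_pos": [0,0,-0.0001],"twist": -6},
  {"grip": 0.5,"delta_pos": [0,0,-0.0001],"twist": -6},
  {"grip": 0.5,"delta_pos": [0,0,-0.0001],"twist": -6},
  {"grip": 0.5,"delta_pos": [0,0,-0.0001],"twist": -6},
  {"grip": 0.5,"delta_pos": [0,0,-0.0001],"twist": -6},
  {"grip": 0.5,"delta_pos": [0,0,-0.0001],"twist": -6},
  {"grip": 0.5,"delta_pos": [0,0,-0.0001],"twist": -6},
  {"grip": 0.5,"delta_pos": [0,0,0],"twist": 0},
])

```text
clock: 5.95
position: [0.5189, -0.0659, 0.1384]
ee_rot: [0.615, 0.349, 0.615, -0.35]
contact_force: [-3.7, -0.7, 7.7]
width: 0.0552
```

```bash
python3 -c "
from h import *
st()"
```

```text
5.95 q [-0.258 -0.795] p [ 0.5189 -0.0659  0.1384] F [-3.7 -0.7  7.7] M [-0.11  0.6   0.08] w 0.0552
```

Call:
step_arm([
  {"grip": 0.5,"delta_pos": [0,0,-0.0001],"twist": -5},
  {"grip": 0.5,"delta_pos": [0,0,-0.0001],"twist": -5},
  {"grip": 0.5,"delta_pos": [0,0,-0.0001],"twist": -5},
  {"grip": 0.5,"delta_pos": [0,0,0],"twist": 0},
])

```text
clock: 6.28
position: [0.5187, -0.066, 0.1381]
ee_rot: [0.564, 0.426, 0.564, -0.427]
contact_force: [-4.7, -0.4, 8.4]
width: 0.0556
```

```bash
python3 -c "
from h import *
st()"
```

```text
6.2833 q [-0.259 -0.534] p [ 0.5187 -0.066   0.1381] F [-4.7 -0.4  8.4] M [-0.21  0.78  0.1 ] w 0.0556
```

Call:
step_arm([
  {"grip": 0.5,"delta_pos": [0,0,-0.0001],"twist": -5},
  {"grip": 0.5,"delta_pos": [0,0,-0.0001],"twist": -5},
  {"grip": 0.5,"delta_pos": [0,0,0],"twist": 0},
])

```text
clock: 6.53
position: [0.5185, -0.066, 0.138]
ee_rot: [0.525, 0.473, 0.525, -0.474]
contact_force: [-5.0, -1.2, 8.5]
width: 0.0554
```

```bash
python3 -c "
from h import *
st()"
```

```text
6.5333 q [-0.258 -0.36 ] p [ 0.5185 -0.066   0.138 ] F [-5.  -1.2  8.5] M [-0.1   0.8   0.05] w 0.0554
```

Call:
step_arm([
  {"grip": 0.5,"delta_pos": [0,0,-0.0001],"twist": -5},
  {"grip": 0.5,"delta_pos": [0,0,-0.0001],"twist": -5},
  {"grip": 0.5,"delta_pos": [0,0,0],"twist": -5},
  {"grip": 0.5,"delta_pos": [0,0,0],"twist": 0},
])

```text
clock: 6.87
position: [0.5183, -0.066, 0.1378]
ee_rot: [-0.459, -0.538, -0.458, 0.539]
contact_force: [-5.2, -0.5, 9.8]
width: 0.0557
```

```bash
python3 -c "
from h import *
st()"
```

```text
6.8667 q [-0.259 -0.098] p [ 0.5183 -0.066   0.1378] F [-5.2 -0.5  9.8] M [-0.16  0.85  0.04] w 0.0557
```

Call:
step_arm([
  {"grip": 0.5,"delta_pos": [0,0,-0.0001],"twist": -5},
  {"grip": 0.5,"delta_pos": [0,0,-0.0001],"twist": -5},
  {"grip": 0.5,"delta_pos": [0,0,-0.0001],"twist": -5},
  {"grip": 0.5,"delta_pos": [0,0,0],"twist": 0},
])

```text
clock: 7.2
position: [0.5181, -0.0659, 0.1376]
ee_rot: [-0.384, -0.593, -0.384, 0.594]
contact_force: [-4.8, -0.7, 10.7]
width: 0.0554
```

```bash
python3 -c "
from h import *
st()"
```

```text
7.2 q [-0.258  0.164] p [ 0.5181 -0.0659  0.1376] F [-4.8 -0.7 10.7] M [-0.09  0.97  0.03] w 0.0554
```

Call:
step_arm([
  {"grip": 0.5,"delta_pos": [0,0,-0.0001],"twist": -5},
  {"grip": 0.5,"delta_pos": [0,0,0],"twist": -5},
  {"grip": 0.5,"delta_pos": [0,0,0],"twist": -5},
  {"grip": 0.5,"delta_pos": [0,0,0],"twist": 0},
])

```text
clock: 7.53
position: [0.5179, -0.0658, 0.1375]
ee_rot: [-0.304, -0.638, -0.304, 0.639]
contact_force: [-5.8, -1.1, 11.2]
width: 0.0555
```

```bash
python3 -c "
from h import *
st()
i,K,R,t=cam('scene'); save('s4.png',cv2.resize(i[225:305,250:350],(800,640),interpolation=2)[:600])"
```

```text
7.5333 q [-0.258  0.425] p [ 0.5179 -0.0658  0.1375] F [-5.8 -1.1 11.2] M [-0.06  1.01  0.47] w 0.0555
```

It has seated: Mz jumped to 0.47 N m. The plate can be at most about 0.31 rad now, so 6° more is safe. I'll hold there and look.

Call:
step_arm([
  {"grip": 0.5,"delta_pos": [0,0,0],"twist": -3},
  {"grip": 0.5,"delta_pos": [0,0,0],"twist": -3},
  {"grip": 0.5,"delta_pos": [0,0,0],"twist": 0},
  {"grip": 0.5,"delta_pos": [0,0,0],"twist": 0},
  {"grip": 0.5,"delta_pos": [0,0,0],"twist": 0},
  {"grip": 0.5,"delta_pos": [0,0,0],"twist": 0},
])

```text
clock: 8.08
position: [0.5178, -0.0658, 0.1375]
ee_rot: [-0.272, -0.652, -0.271, 0.654]
contact_force: [-6.4, -0.9, 10.4]
width: 0.0552
```

```bash
python3 -c "
from h import *
st()
i,K,R,t=cam('scene'); save('s5.png',cv2.resize(i[225:305,250:350],(800,640),interpolation=2)[:600])"
```

```text
8.0833 q [-0.258  0.526] p [ 0.5178 -0.0658  0.1375] F [-6.4 -0.9 10.4] M [-0.08  1.    0.66] w 0.0552
```

View pics/s5.png

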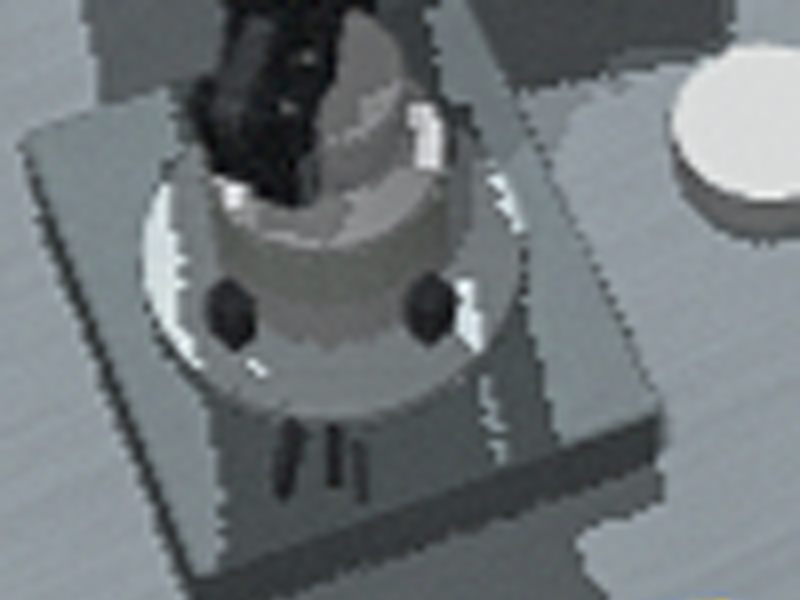

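The pointer, at (334,455), stands past the low mark and well short of the tall one. Mz of 0.66 N m gives about 0.36 rad, which agrees. I'll hold a moment longer, ease off most of the spring, open and retreat straight up.

Call:
step_arm([
  {"grip": 0.5,"delta_pos": [0,0,0],"twist": 0},
  {"grip": 0.5,"delta_pos": [0,0,0],"twist": 0},
  {"grip": 0.5,"delta_pos": [0,0,0],"twist": 0},
  {"grip": 0.5,"delta_pos": [0,0,0],"twist": 0},
  {"grip": 0.5,"delta_pos": [0,0,0],"twist": 0},
  {"grip": 0.5,"delta_pos": [0,0,0],"twist": 3},
  {"grip": 0.5,"delta_pos": [0,0,0],"twist": 3},
  {"grip": 0.5,"delta_pos": [0,0,0],"twist": 3},
  {"grip": 0.5,"delta_pos": [0,0,0],"twist": 3},
  {"grip": 0.5,"delta_pos": [0,0,0],"twist": 0},
])

```text
clock: 8.97
position: [0.5179, -0.0659, 0.1375]
ee_rot: [-0.338, -0.62, -0.338, 0.622]
contact_force: [-6.3, -1.3, 11.1]
width: 0.0556
```

```bash
python3 -c "
from h import *
st()"
```

```text
8.9667 q [-0.258  0.316] p [ 0.5179 -0.0659  0.1375] F [-6.3 -1.3 11.1] M [-0.13  1.01  0.3 ] w 0.0556
```

Call:
step_arm([
  {"grip": 0.7,"delta_pos": [0,0,0],"twist": 0},
  {"grip": 0.85,"delta_pos": [0,0,0],"twist": 0},
  {"grip": 1,"delta_pos": [0,0,0],"twist": 0},
  {"grip": 1,"delta_pos": [0,0,0],"twist": 0},
  {"grip": 1,"delta_pos": [0,0,0],"twist": 0},
  {"grip": 1,"delta_pos": [0,0,0],"twist": 0},
])

```text
clock: 9.47
position: [0.5196, -0.0654, 0.1354]
ee_rot: [-0.337, -0.621, -0.337, 0.621]
contact_force: [0.4, -0.2, 0.1]
width: 0.0856
```

Call:
step_arm([
  {"grip": 1,"delta_pos": [0,0,0.01],"twist": 0},
  {"grip": 1,"delta_pos": [0,0,0.015],"twist": 0},
  {"grip": 1,"delta_pos": [0,0,0.02],"twist": 0},
  {"grip": 1,"delta_pos": [0,0,0.025],"twist": 0},
  {"grip": 1,"delta_pos": [0,0,0.025],"twist": 0},
  {"grip": 1,"delta_pos": [0,0,0.025],"twist": 0},
  {"grip": 1,"delta_pos": [-0.02,0,0.025],"twist": 0},
  {"grip": 1,"delta_pos": [-0.03,0,0.01],"twist": 0},
  {"grip": 1,"delta_pos": [-0.03,0,0],"twist": 0},
  {"grip": 1,"delta_pos": [-0.02,0,0],"twist": 0},
])

```text
clock: 10.3
position: [0.4176, -0.0652, 0.2922]
ee_rot: [0.338, 0.622, 0.337, -0.621]
contact_force: [-0.4, -0.7, -0.1]
width: 0.0855
```

```bash
python3 -c "
from h import *
st()
i,K,R,t=cam('scene'); save('s6.png',np.hstack([cv2.resize(i[215:295,250:350],(500,400),interpolation=2),cv2.resize(i[160:400,100:400],(300,240)).repeat(1,0)[:,:,:] if 0 else cv2.copyMakeBorder(cv2.resize(i[100:400,80:400],(300,281)),0,119,0,0,0)]))"
```

```text
10.3 q [-0.32   0.257] p [ 0.4176 -0.0652  0.2922] F [-0.4 -0.7 -0.1] M [0.   0.03 0.03] w 0.0855
```

View pics/s6.png

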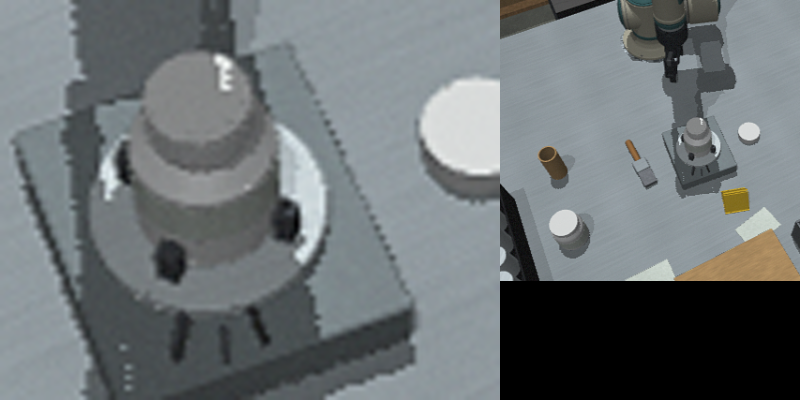

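The pointer is back at rest at (257,325). The lid sits down level, the bystanders I can see look untouched and the gripper is clear. Handing in.

```bash
python3 -c "
from h import *
print(manip.sign_off())"
```

```text
the job is handed in; nothing more can be done
None
```

The lid is screwed down snug and the job is handed in at about 10.3 s of the 64 s allowed.

- **Tightening:** I gripped the lid at 70 N and turned it clockwise in one stroke, following it down the thread. It met the rim between about 157° and 172° of turn.
- **Torque:** I turned it to about 178° in all and held there for about 0.7 s. The wrist moment read 0.66 N m, about 0.36 rad on the gauge. A picture showed the pointer past the low mark and short of the tall one.
- **Release:** I eased back 12°, with 0.30 N m still tightening, then opened and moved straight up and away.
- **Last checks:** The force on the tool was near zero, the pointer was back at rest, and the lid was level. The neighbouring objects in the last picture looked unmoved, judged by eye only; the can and one cardboard tube lay outside it.

No check failed. I didn't measure the lid's final height; that it is fully down rests on the sudden rise in torque.

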